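# Load the gel cassette, close the run tank and switch on the locked toggle

## Robot

A 6-joint arm with a two-finger parallel gripper is mounted at the origin on the work surface. World frame = base frame: x ahead of the robot, y to its left, z up, the work surface at z = 0. Lengths are in mm, angles in degrees, forces in N, time in s.
With the tool pointing down it reaches from about 300 to 850 mm from the base axis. Payload 4.2 kg.
Tool frame: the origin (TCP) lies on the mounting face of the last link; the fingertips stand 191 mm ahead of it and the grasp point (between the pads) lies 172 mm ahead of it; z points along the fingers, y is the direction in which the jaws open and shut (so a half turn about z gives the same grasp; the last joint's range is limited). The gripper opens to 91 mm and grips with 3 to 60 N. Pads are 32 mm wide; open, the fingers measure 118 mm over their backs; the gripper's body (76 mm by 178 mm) begins 60 mm behind the grasp point.
Start: joints at [-75.287, 18.312, 89.639, -0, 72.044, -1.146], TCP at [157.134, -553.111, 404.776] pointing down, gripper open.
Joint ranges: [-177.97, 177.97], [-48.28, 115.42], [12.27, 149.76], [-77.06, 257.06], [2.81, 150.46], [-146.56, 146.56]. Speed limits (degrees/s): [147.25, 147.25, 180, 180, 180, 180].

## Interface

Orientations are given as [roll, pitch, yaw] about the fixed x, y, z axes, in that order (R = Rz(yaw) Ry(pitch) Rx(roll)).
In Python, from workcell import env gives the robot as it stands.
- The arm moves only by the shell command python3 -m handwheel 'ROWS' [FORCE]. ROWS is JSON, a list of rows, each an object with "gripper": the opening in per cent of the stroke, from 0 (shut) to 100 (fully open); "travel": the shift along the tool's x, y, z in m, a list of three; "twist": the turn about the tool's z in rad. In form: [{"gripper": gripper, "travel": [x, y, z], "twist": twist}, ...]. A call has 1 to 5 rows; each row shifts and turns the commanded pose from where the row before left it, along the tool's axes as they then stand; what a row does not reach is not made up. A row lasts 1/12 s, in which the tool goes at most 41.7 mm and 7.16 degrees, less where a joint would pass 70% of its speed; a pose out of reach is approached as far as the arm can. A call with a gripper value outside its range is refused whole. The fingers move at their own pace and stop on an object; FORCE is the grip in N (left out, the last holds). Time passes only in rows, so rows that do not move let the fingers close. It gives the time, the measured TCP pose, the force and the opening at its end, in the units of the state.
- env.state(): the state, without advancing time (a new reading comes with each control period).
- env.grab_frame(name): name is "scene" or "side" or "wrist"; returns a dict with "frame" (480x640x3 uint8, red, green, blue), "intrinsics" (3x3 intrinsics, pixels), "k1" (the pictures are not rectified: a ray, as slopes to the right and down, at radius r is drawn at 1 + k1 r^2 times it, then the intrinsics apply), "extrinsics" (4x4, takes a point from camera to world coordinates). Camera axes: x right, y down, z forward; pixel columns grow to the right and rows downward; lengths in mm; the calibration is good to about 2 mm. A picture is of the moment at which its call begins. There is no depth.
- env.job_done(): hands the job in, once; it reports no verdict.
Trained networks look in the newest picture that a camera, given by its name, has taken for a name from the list of things; names that differ only in an ending like _2 or _b are one class to them, and where a whole thing is asked for, a point or a joint stands for the part that bears it (a point fixed in the world has none). Each returns a list of dicts, best first, with "confidence" (0 to 1); they miss things now and then, are a little off and sometimes report something else, mostly with a low value. They report only what shows in the picture. A call takes as long as a camera call. They do not tell look-alikes from the thing itself.
- env.trace(camera, thing): "pixels" (480x640 bool, what is visible of it) and "uv" ([column, row] in pixels, amid what is visible of it).
- env.pinpoint(camera, thing): "uv" ([column, row] in pixels: a listed point, or the origin of a listed thing).
The state is a dict: "time_s": time; "qpos": joint angles; "qvel": joint speeds; "effort": joint torques, N m; "ee_pos": TCP position; "ee_rot": TCP orientation; "force": force on the tool from outside, world axes, zero at the start; "torque": the same for the moment, N m; "gripper_width": finger opening in mm.
Only numpy, scipy, OpenCV 4.12 (cv2) and the standard library are available. Lean on these libraries where they do the work, as an engineer would, in place of code of your own. Each camera call takes 0.05 s, during which the arm holds its last target. There are 200 camera calls.

## Task

Get the gel run started: set the gel cassette flat in the middle of the raised platform inside the clear run tank, lengthwise with the tank, then fit the safety lid fully down over the tank's rim, lowering both rather than dropping them. Only when the lid is on, switch on the power unit: its toggle is locked, so lift the collar on the lever first, flip the lever right over to the other end of its gate and let the collar drop back into its notch. Leave the bottle, the tip box and the beaker where they are.

Things in the scene. Friction and masses are not known exactly. Their poses are not given: they have to be found in the camera images.
- tank: Fixed open run tank, clear 5 mm walls, grey-edged rim; outside 130 (x) x 180 (y, long way) x 75 mm high, inside 120 x 170. Origin: centre of its underside; z up. Inside, in the middle, a black platform, full width in x, 110 mm long in y, its top 25 mm above the bench: the cassette lies on it (no locating edges).
- cassette_center (a point): Centre of the loose gel cassette (0.14-0.28 kg), 22.5 mm above its underside: rigid white slab 64 (x) x 100 (y, long way) x 14 mm with a grey bridge handle, a bar 10 mm wide (x), 80 long (y), 10 high, its centre 17.5 mm above this point. z up; ends alike. On the platform this point is 47.5 mm above the bench.
- lid_center (a point): Centre of the loose lid (0.17-0.35 kg), 28 mm above its lower edge: clear plate 148 (x) x 198 (y, long way) mm, grey skirt 4 mm thick, 15 deep, goes outside the tank's rim with 5 mm play each side. Fully on, this point is 88 mm above the bench. Black bar handle 12 mm wide (x), 90 long (y), 12 high, centre 22 mm above this point, 30 above the plate. z up; ends alike. Starts skirt down.
- power: Fixed white power unit, 150 (x) x 130 (y) x 60 mm high. Origin: centre of its underside on the bench; x points from its socket side (three black sockets) to its display side (flat black display on top), z up. The toggle stands in the middle of its top.
- toggle_pivot (a point): Toggle's hinge point, in the middle of the power unit's top, 60 mm above the bench; hinge axis is the unit's y. The steel lever, 12 mm thick, reaches 99 mm from here and swings in the unit's x-z plane between two steel gate cheeks (centred 14.5 mm to either side, 6 mm thick, up to 39 mm above the top).
- toggle (a joint): Lever angle in rad: 0 = OFF, leaning 0.45 rad from vertical to the power unit's -x (socket side); 0.9 = ON, leaning 0.45 rad to its +x (display side). Light friction; near an end, the collar spring draws it on into the notch. Locked at either end, with about 0.05 rad of play, unless the collar is lifted.
- collar (a joint): Lift of the collar along the lever in m: 0 = down, its cross pin in a notch of the gate; travel 0.018. It must be up 0.011 or more to pass the gate from one end to the other. A spring pulls it down with 6 N (down) to 10.5 N (up).
- collar_grip (a point): Centre of the round ribbed aluminium collar on the lever, 30 mm diameter, 30 mm long along the lever; 65 mm from the pivot when down. Moves with lever and collar. z points along the lever to its tip, y along the hinge axis. 34 mm of lever runs on beyond this point.
- reagent_bottle: Bystander: white bottle with a grey cap, 66 mm diameter, 130 mm tall; origin at its underside.
- tip_box: Bystander: grey tip box with a clear top, 80 x 115 x 65 mm; origin at its underside.
- beaker: Bystander: empty glass beaker, 70 mm diameter, 80 mm tall; origin at its underside.
Mind the look-alikes: they are no part of the job. Leave any turquoise look-alike of the part that bears cassette_center alone.

How it is judged:
By the outcome, as a careful person would: the job done as asked, in the order asked, and still so for the second after the job is handed in, with the robot touching nothing.
It also fails if it takes over 72 s, if anything falls off the work surface, if the arm or the gripper's body presses on something with over 40 N, if the wrist force passes 120 N, or if a joint passes its speed limit or range.

## Working session

There is one attempt and no reset: what is moved stays moved. The work goes in short steps, Python scripts to look and compute and a shell command to move; the robot and the scene stay as the last step left them, time stands still between calls to the robot, and variables do not carry over. Pictures are saved under pics/ and viewed, about 8 in all and at most 12, crops included, and the job is handed in when it is done.

```bash
mkdir -p pics; ls
cat > h.py <<'E'
import numpy as np, cv2
from workcell import env
from scipy.spatial.transform import Rotation as R
def grab(c,name=None):
    f=env.grab_frame(c)
    if name: cv2.imwrite(f'pics/{name}.png',f['frame'][:,:,::-1])
    return f
def ray(f,uv):
    K=np.array(f['intrinsics'],float);E=np.array(f['extrinsics'],float)
    d=cv2.undistortPoints(np.array([[uv]],float),K,np.array([f['k1'],0,0,0,0.]))[0,0]
    v=E[:3,:3]@np.array([d[0],d[1],1]);return E[:3,3],v/np.linalg.norm(v)
def atz(f,uv,z):
    o,v=ray(f,uv);return o+v*(z-o[2])/v[2]
def proj(f,P):
    K=np.array(f['intrinsics'],float);E=np.linalg.inv(np.array(f['extrinsics'],float))
    return cv2.projectPoints(np.array(P,float).reshape(-1,3),cv2.Rodrigues(E[:3,:3])[0],E[:3,3],K,np.array([f['k1'],0,0,0,0.]))[0][:,0]
def tri(rays):
    A=0;b=0
    for o,v in rays:
        M=np.eye(3)-np.outer(v,v);A=A+M;b=b+M@o
    p=np.linalg.solve(A,b);return p,[np.linalg.norm(np.cross(p-o,v)) for o,v in rays]
E
python3 - <<'E'
from h import *
np.set_printoptions(precision=1,suppress=True)
Z={'tank':0,'cassette_center':22.5,'lid_center':28,'power':0,'toggle_pivot':60,'collar_grip':None,'reagent_bottle':0,'tip_box':0,'beaker':0}
fs={c:grab(c,c+'0') for c in('scene','side','wrist')}
for c in fs: print(c,np.array(fs[c]['extrinsics'])[:3,3])
for t,z in Z.items():
  for c in fs:
    for d in env.pinpoint(c,t):
      print(t,c,round(d['confidence'],2),np.array(d['uv']),atz(fs[c],d['uv'],z if z is not None else 118))
im=np.hstack([cv2.imread('pics/scene0.png'),cv2.imread('pics/side0.png')]);
E
```

```text
pics
scene [1200.5  819.4  746.6]
side [-56.  561.5 656.8]
wrist [ 233.5 -531.5  383.6]
tank scene 0.78 [237.6 213.7] [ 505.1 -352.1    0. ]
tank side 0.97 [432.9 232.4] [ 508.8 -345.5    0. ]
tank side 0.55 [230.8 250.9] [772.6  21.1   0. ]
cassette_center scene 0.76 [435.9 260.3] [299.6 127.1  22.5]
cassette_center scene 0.72 [397.2 297.1] [461.7 169.2  22.5]
cassette_center side 0.91 [351.  389.3] [314.7 136.5  22.5]
cassette_center side 0.79 [262.9 350.5] [471.9 178.4  22.5]
cassette_center side 0.5 [180.4 293.6] [696.5 193.1  22.5]
cassette_center side 0.19 [152.5 418.9] [476.7 380.9  22.5]
lid_center scene 0.67 [478.2 353.5] [473.5 378.7  28. ]
lid_center side 0.57 [153.2 418.9] [471.4 381.7  28. ]
power scene 0.81 [301.6 255.3] [496.3 -97.4   0. ]
power side 0.67 [354.8 285.1] [502.7 -78.8   0. ]
toggle_pivot scene 0.87 [305.3 238. ] [504.  -73.9  60. ]
toggle_pivot side 0.9 [356.4 258.9] [504.4 -82.6  60. ]
toggle_pivot side 0.32 [354.8 283.3] [455.2 -24.2  60. ]
collar_grip scene 0.73 [478.2 351.1] [560.2 430.4 118. ]
collar_grip scene 0.57 [309.1 208.7] [480.7 -90.2 118. ]
collar_grip side 0.74 [370.4 233.3] [487.  -99.2 118. ]
reagent_bottle scene 0.79 [226.1 332.4] [773.   27.1   0. ]
reagent_bottle side 0.56 [231.3 252.3] [767.5  23.6   0. ]
tip_box scene 0.68 [290.9 361.4] [724.4 166.5   0. ]
tip_box scene 0.17 [225.3 329. ] [769.   17.6   0. ]
tip_box side 0.74 [183.3 295.8] [713.3 179.7   0. ]
beaker scene 0.8 [200.4 279. ] [ 723.5 -157.1    0. ]
beaker side 0.59 [302.8 227.2] [ 733.1 -154.7    0. ]
beaker side 0.53 [231.8 254.3] [760.6  27.5   0. ]
```

View pics/scene0.png

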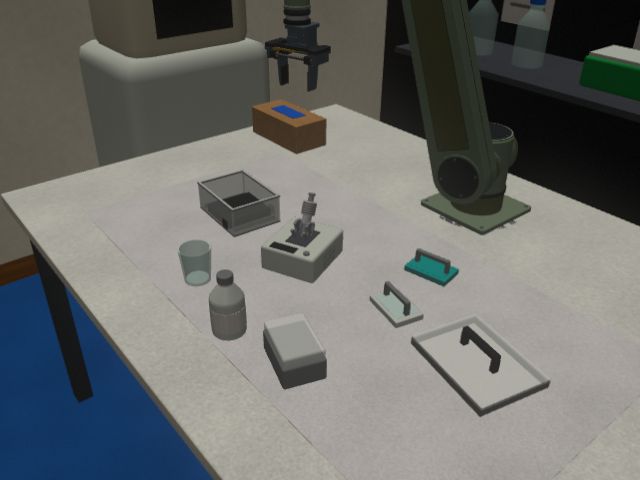

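View pics/side0.png

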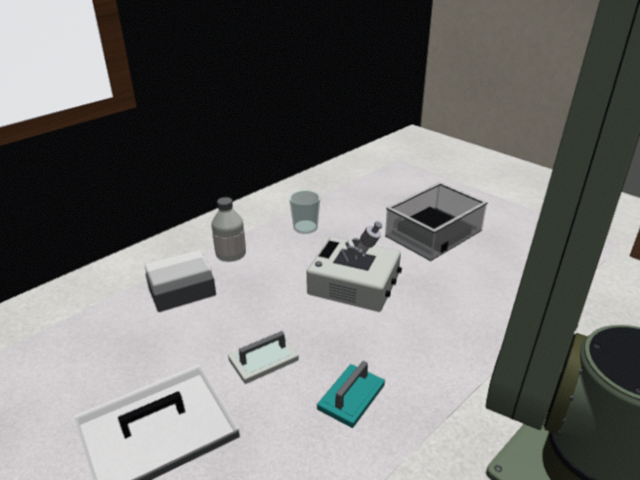

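White cassette is at scene (397,297) and side (263,350). The turquoise look-alike is at scene (436,260) and side (351,389). The lid is at scene (478,353), the power unit at (303,245), and the tank at (238,205). Next I'll fit poses to the silhouettes.

```bash
cat >> h.py <<'E'
def box(cx,cy,cz,a,b,c):
    return np.array([[cx+i*a/2,cy+j*b/2,cz+k*c/2] for i in(-1,1) for j in(-1,1) for k in(-1,1)])
# parts relative to underside centre
PARTS={'tank':[box(0,0,37.5,130,180,75)],
'cassette_center':[box(0,0,7,64,100,14),box(0,0,40,10,80,10)],
'lid_center':[box(0,0,9,148,198,18),box(0,0,50,12,90,12)],
'power':[box(0,0,30,150,130,60)]}
def sil(f,parts,p):
    m=np.zeros((480,640),np.uint8);Rz=R.from_euler('z',p[2],degrees=True).as_matrix()
    for b in parts:
        P=b@Rz.T+[p[0],p[1],p[3] if len(p)>3 else 0]
        h=cv2.convexHull(proj(f,P).astype(np.float32))
        cv2.fillConvexPoly(m,np.round(h*16).astype(np.int32),1,shift=4)
    return m>0
def fit(views,parts,p0,z=0):
    from scipy.optimize import minimize
    def cost(p):
        c=0
        for f,m in views:
            s=sil(f,parts,[*p,z]);c+=1-(s&m).sum()/max(1,(s|m).sum())
        return c/len(views)
    best=None
    for y in range(-90,90,15):
        r=minimize(cost,[p0[0],p0[1],y],method='Nelder-Mead',options=dict(initial_simplex=np.array([[0,0,0],[12,0,0],[0,12,0],[0,0,10]])+[p0[0],p0[1],y],maxiter=120))
        if best is None or r.fun<best.fun: best=r
    return best.x,best.fun
def masknear(c,t,uv):
    ds=[d for d in env.trace(c,t) if np.hypot(*(np.array(d['uv'])-uv))<25]
    return ds[0]['pixels'].astype(bool) if ds else None
E
python3 - <<'E'
from h import *
np.set_printoptions(precision=1,suppress=True)
fs={c:grab(c) for c in('scene','side')}
U={'tank':((505,-348),),'cassette_center':((467,174),),'lid_center':((472,380),),'power':((502,-85),)}
for t,(g,) in U.items():
    V=[]
    for c in fs:
        m=masknear(c,t,proj(fs[c],[*g,25])[0])
        if m is None: print(t,c,'none');continue
        V.append((fs[c],m))
    print(t,*[fit(v,PARTS[t],g) for v in ([V]+[[a] for a in V])])
f=fs['side']
print('disp',atz(f,(328,250),60),'sock',atz(f,(398,275),25))
for c in fs:
  for t in('toggle','collar'):
    print(c,t,[(round(d['confidence'],2),np.array(d['uv'])) for d in env.pinpoint(c,t)])
s=env.state();print({k:np.array(v) for k,v in s.items()})
f=grab('wrist');print(np.array(f['extrinsics']),np.array(f['intrinsics']))
E
```

```text
tank (array([ 505.4, -343.4,   -2.9]), np.float64(0.04084226443039263)) (array([ 502.4, -348.9,   -4.3]), np.float64(0.026951436562420494)) (array([ 505. , -341.3,   -2. ]), np.float64(0.02993022401762757))
cassette_center (array([472.2, 176.9, -12.8]), np.float64(0.08585807929588624)) (array([469.7, 173.6, -12. ]), np.float64(0.050561797752809)) (array([473.6, 179.1, -13.4]), np.float64(0.05934065934065935))
lid_center scene none
lid_center (array([474.1, 380.8, -12.6]), np.float64(0.012843440091042102)) (array([474.1, 380.8, -12.6]), np.float64(0.012843440091042102))
power (array([506.1, -82.7,  26.9]), np.float64(0.12717493800968976)) (array([501.5, -84.6,  25.9]), np.float64(0.13003663003663002)) (array([508.7, -83.3,  26.3]), np.float64(0.11201664643662212))
disp [564. -66.  60.] sock [ 443.9 -136.8   25. ]Traceback (most recent call last):
  File "<stdin>", line 16, in <module>
ValueError: it knows: beaker, cassette_center, collar_grip, lid_center, power, reagent_bottle, tank, tip_box, toggle_pivot
```

Run:
```python
from h import *
np.set_printoptions(precision=2,suppress=True)
s=env.state();print({k:np.array(v) for k,v in s.items()})
f=grab('wrist');print(np.array(f['extrinsics']),np.array(f['intrinsics']))
print(R.from_euler('xyz',s['ee_rot'],degrees=True).as_matrix())
```

```text
{'time_s': array(2.), 'qpos': array([-75.29,  18.31,  89.64,   0.  ,  72.04,  -1.15]), 'qvel': array([-0.02, -0.04,  0.04, -0.02, -0.1 , -0.01]), 'effort': array([ -0.  , -41.23, -23.22,   0.07,   0.04,  -0.  ]), 'ee_pos': array([ 157.13, -553.11,  404.78]), 'ee_rot': array([179.99,  -0.  ,  15.86]), 'force': array([ 0.2 , -0.11, -0.72]), 'torque': array([-0.  ,  0.  ,  0.02]), 'gripper_width': array(91.28)}
[[   0.27   -0.92   -0.27  233.57]
 [  -0.96   -0.26   -0.08 -531.67]
 [   0.      0.28   -0.96  384.36]
 [   0.      0.      0.      1.  ]] [[343.04   0.   321.47]
 [  0.   343.04 240.91]
 [  0.     0.     1.  ]]
[[ 0.96  0.27  0.  ]
 [ 0.27 -0.96 -0.  ]
 [ 0.    0.   -1.  ]]
```

```bash
cat >> h.py <<'E'
def go(x,y,z,yaw):
    """remaining shift in tool axes (m) of grasp point to x,y,z, and twist (rad) to yaw"""
    s=env.state();Rm=R.from_euler('xyz',s['ee_rot'],degrees=True).as_matrix()
    d=Rm.T@(np.array([x,y,z+172])-s['ee_pos'])/1000
    t=-((yaw-s['ee_rot'][2]+180)%360-180)
    r=np.radians(yaw);Rn=np.array([[np.cos(r),np.sin(r),0],[np.sin(r),-np.cos(r),0],[0,0,-1]])
    print('t',s['time_s'],'pos',np.round(s['ee_pos'],1),'rot',np.round(s['ee_rot'],2),'F',np.round(s['force'],1),'w',round(s['gripper_width'],1))
    print('shift now-axes',np.round(d,4),'shift after-twist axes',np.round(Rn.T@Rm@d,4),'twist',round(np.radians(t),4))
E
A='{"gripper":60,"travel":[0.0251,-0.0308,0],"twist":0}'
python3 -m handwheel '[{"gripper":60,"travel":[0.0251,-0.0308,0],"twist":0},{"gripper":60,"travel":[0.0251,-0.0308,0],"twist":0},{"gripper":60,"travel":[0.0251,-0.0308,0],"twist":0},{"gripper":60,"travel":[0.0251,-0.0308,0],"twist":0},{"gripper":60,"travel":[0.0251,-0.0308,0],"twist":0}]'
python3 -m handwheel '[{"gripper":60,"travel":[0.0251,-0.0308,0],"twist":0},{"gripper":60,"travel":[0.0251,-0.0308,0],"twist":0},{"gripper":60,"travel":[0.0251,-0.0308,0],"twist":0},{"gripper":60,"travel":[0.0251,-0.0308,0],"twist":0},{"gripper":60,"travel":[0.0251,-0.0308,0],"twist":0}]'
python3 -m handwheel '[{"gripper":60,"travel":[0.0251,-0.0308,0],"twist":0},{"gripper":60,"travel":[0.0251,-0.0308,0],"twist":0},{"gripper":60,"travel":[0.0251,-0.0308,0],"twist":0},{"gripper":60,"travel":[0.0251,-0.0308,0],"twist":0},{"gripper":60,"travel":[0.0251,-0.0308,0],"twist":0}]'
python3 -m handwheel '[{"gripper":60,"travel":[0.0251,-0.0308,0],"twist":0},{"gripper":60,"travel":[0.0251,-0.0308,0],"twist":0},{"gripper":60,"travel":[0.0251,-0.0308,0],"twist":0},{"gripper":60,"travel":[0.0251,-0.0308,0],"twist":0},{"gripper":60,"travel":[0.0251,-0.0308,0],"twist":0}]'
python3 -m handwheel '[{"gripper":60,"travel":[0,0,0.0045],"twist":-0.107},{"gripper":60,"travel":[0,0,0.0045],"twist":-0.107},{"gripper":60,"travel":[0,0,0.0045],"twist":-0.107},{"gripper":60,"travel":[0,0,0.0045],"twist":-0.107},{"gripper":60,"travel":[0,0,0.0045],"twist":-0.107}]'
python3 -m handwheel '[{"gripper":60,"travel":[0,0,0.0045],"twist":-0.107},{"gripper":60,"travel":[0,0,0.0045],"twist":-0.107},{"gripper":60,"travel":[0,0,0.0045],"twist":-0.107},{"gripper":60,"travel":[0,0,0.0045],"twist":-0.107},{"gripper":60,"travel":[0,0,0.0045],"twist":-0.107}]'
python3 - <<'E'
from h import *
go(472,177,44,77.2)
f=grab('wrist','w1')
uv=proj(f,[472,177,22])[0];print(uv)
V=[];
for d in env.trace('wrist','cassette_center'):
    m=d['pixels'].astype(bool);c=f['frame'][m].mean(0);print(d['confidence'],d['uv'],c)
    if c[0]>90: print(fit([(f,m)],PARTS['cassette_center'],(472,177)))
E
```

```text
time_s: 2.47
ee_pos: [236.0, -369.0, 404.8]
ee_rot: [180.0, -0.0, 15.8]
force: [0.9, 0.2, 0.4]
gripper_width: 60.8
time_s: 2.88
ee_pos: [314.5, -186.4, 405.1]
ee_rot: [179.9, -0.0, 15.8]
force: [0.6, 0.5, -0.2]
gripper_width: 55.0
time_s: 3.3
ee_pos: [393.2, -3.7, 405.1]
ee_rot: [180.0, -0.1, 15.9]
force: [0.3, -1.4, -0.2]
gripper_width: 54.9
time_s: 3.72
ee_pos: [472.0, 178.8, 404.9]
ee_rot: [180.0, -0.0, 15.9]
force: [0.7, -0.3, 0.6]
gripper_width: 54.8
time_s: 4.13
ee_pos: [471.7, 176.8, 382.0]
ee_rot: [180.0, 0.0, 46.8]
force: [-0.2, -0.4, 0.9]
gripper_width: 54.6
time_s: 4.55
ee_pos: [471.7, 176.6, 359.6]
ee_rot: [180.0, -0.0, 77.5]
force: [-0.5, 0.0, 0.7]
gripper_width: 54.6
t 4.55 pos [471.7 176.6 359.6] rot [179.99  -0.    77.47] F [-0.5  0.   0.7] w 54.6
shift now-axes [0.0004 0.0002 0.1436] shift after-twist axes [0.0004 0.0002 0.1436] twist 0.0047
[322.01754634 226.51910585]
0.93 [180.2, 276.5] [ 32.46524734 108.18252974 106.23074515]
0.83 [322.1, 220.4] [173.11179079 178.20981801 177.97660193]
(array([471.56365342, 176.54403183, -12.67061667]), np.float64(0.043172837699399946))
```

View pics/w1.png

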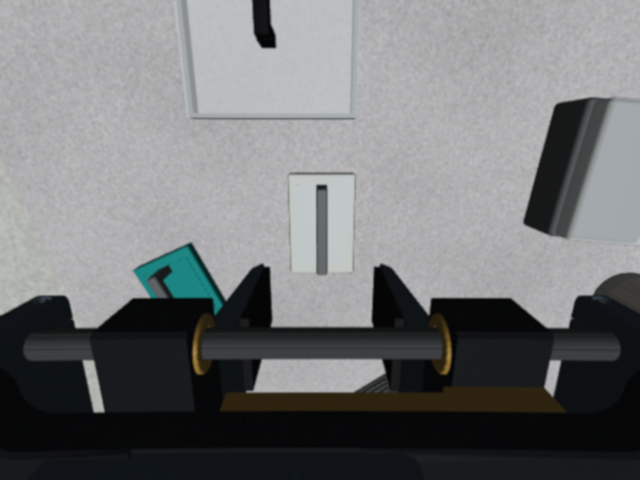

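The picture confirms the white cassette at (322,220). The turquoise one is clear of it at (180,276). The fit agrees to within 1 mm, so I'll descend, grip and lift.

```bash
python3 -m handwheel '[{"gripper":60,"travel":[0,0,0.03],"twist":0},{"gripper":60,"travel":[0,0,0.04],"twist":0},{"gripper":60,"travel":[0,0,0.04],"twist":0},{"gripper":60,"travel":[0,0,0.025],"twist":0},{"gripper":60,"travel":[0,0,0.0106],"twist":0}]' 35
python3 -m handwheel '[{"gripper":0,"travel":[0,0,0],"twist":0},{"gripper":0,"travel":[0,0,0],"twist":0},{"gripper":0,"travel":[0,0,0],"twist":0},{"gripper":0,"travel":[0,0,0],"twist":0},{"gripper":0,"travel":[0,0,0],"twist":0}]'
python3 -m handwheel '[{"gripper":0,"travel":[0,0,0],"twist":0},{"gripper":0,"travel":[0,0,-0.005],"twist":0},{"gripper":0,"travel":[0,0,-0.02],"twist":0},{"gripper":0,"travel":[0,0,-0.03],"twist":0},{"gripper":0,"travel":[0,0,-0.03],"twist":0}]'
python3 - <<'E'
from h import *
go(505,-344,250,87.1)
E
```

```text
time_s: 5.07
ee_pos: [470.5, 176.2, 210.8]
ee_rot: [-179.7, 0.2, 77.0]
force: [-0.1, -1.2, -0.4]
gripper_width: 54.7
time_s: 5.48
ee_pos: [472.1, 176.8, 215.4]
ee_rot: [179.9, -0.1, 77.1]
force: [-0.2, 0.4, -0.5]
gripper_width: 24.3
time_s: 5.9
ee_pos: [471.1, 176.4, 299.6]
ee_rot: [-179.9, 0.1, 77.2]
force: [-0.7, 1.7, -2.8]
gripper_width: 10.0
t 5.9 pos [471.1 176.4 299.6] rot [-1.7985e+02  1.0000e-01  7.7160e+01] F [-0.7  1.7 -2.8] w 10.0
shift now-axes [-0.5001  0.1484 -0.122 ] shift after-twist axes [-0.518   0.0602 -0.1224] twist -0.1735
```

```bash
python3 -m handwheel '[{"gripper":0,"travel":[0,0,-0.03],"twist":-0.0434},{"gripper":0,"travel":[0,0,-0.03],"twist":-0.0434},{"gripper":0,"travel":[0,0,-0.03],"twist":-0.0434},{"gripper":0,"travel":[0,0,-0.03],"twist":-0.0434},{"gripper":0,"travel":[-0.0148,0.0017,0],"twist":0}]'
python3 -m handwheel '[{"gripper":0,"travel":[-0.0296,0.0034,0],"twist":0},{"gripper":0,"travel":[-0.0370,0.0043,0],"twist":0},{"gripper":0,"travel":[-0.0370,0.0043,0],"twist":0},{"gripper":0,"travel":[-0.0370,0.0043,0],"twist":0},{"gripper":0,"travel":[-0.0370,0.0043,0],"twist":0}]'
python3 -m handwheel '[{"gripper":0,"travel":[-0.0370,0.0043,0],"twist":0},{"gripper":0,"travel":[-0.0370,0.0043,0],"twist":0},{"gripper":0,"travel":[-0.0370,0.0043,0],"twist":0},{"gripper":0,"travel":[-0.0370,0.0043,0],"twist":0},{"gripper":0,"travel":[-0.0370,0.0043,0],"twist":0}]'
python3 -m handwheel '[{"gripper":0,"travel":[-0.0370,0.0043,0],"twist":0},{"gripper":0,"travel":[-0.0370,0.0043,0],"twist":0},{"gripper":0,"travel":[-0.0296,0.0034,0],"twist":0},{"gripper":0,"travel":[-0.0148,0.0017,0],"twist":0},{"gripper":0,"travel":[0,0,0],"twist":0}]'
python3 - <<'E'
from h import *
f=grab('wrist','w2')
go(505,-344,250,87.1)
V=[]
for d in env.trace('wrist','tank')[:2]:
    m=d['pixels'].astype(bool);print(d['confidence'],d['uv'],m.sum())
print('tank origin pred',proj(f,[[505,-344,25],[505,-344,75]]))
print('tank',[(d['confidence'],d['uv'],atz(f,d['uv'],0)) for d in env.pinpoint('wrist','tank')])
s=env.state();p=s['ee_pos']
for c in('wrist','scene','side'):
    g=grab(c)
    for d in env.pinpoint(c,'cassette_center'):
        print(c,round(d['confidence'],2),d['uv'],proj(g,[p[0],p[1],p[2]-172-17.5-2])[0])
E
```

```text
time_s: 6.32
ee_pos: [473.3, 163.2, 425.6]
ee_rot: [179.3, -0.3, 87.3]
force: [0.9, -0.4, -2.2]
gripper_width: 9.6
time_s: 6.73
ee_pos: [483.5, -18.2, 419.3]
ee_rot: [-180.0, 0.0, 87.1]
force: [0.3, 0.4, -2.4]
gripper_width: 9.9
time_s: 7.15
ee_pos: [495.7, -204.2, 419.2]
ee_rot: [-180.0, -0.0, 87.1]
force: [0.4, 1.3, -2.1]
gripper_width: 9.6
time_s: 7.57
ee_pos: [503.8, -324.2, 418.5]
ee_rot: [-180.0, 0.0, 86.9]
force: [0.1, -0.5, -1.6]
gripper_width: 9.6
t 7.6167 pos [ 503.8 -322.4  418.5] rot [-1.7993e+02 -8.0000e-02  8.6980e+01] F [ 0.1  0.  -2.3] w 9.5
shift now-axes [-0.0215  0.0023 -0.0035] shift after-twist axes [-0.0216  0.0023 -0.0035] twist -0.0021
0.83 [327.3, 177.5] 8504
0.28 [295.4, 20.4] 5386
tank origin pred [[324.062347   231.58998262]
 [324.44421392 244.66312477]]
tank []
wrist 0.59 [322.2, 290.4] [322.93494525 293.03052851]
scene 0.78 [240.6, 133.7] [239.61058925 132.65838419]
scene 0.6 [428.9, 261.0] [239.61058925 132.65838419]
scene 0.38 [482.5, 354.6] [239.61058925 132.65838419]
side 0.85 [348.5, 389.0] [439.68163462 141.24064076]
side 0.7 [439.1, 142.9] [439.68163462 141.24064076]
```

View pics/w2.png

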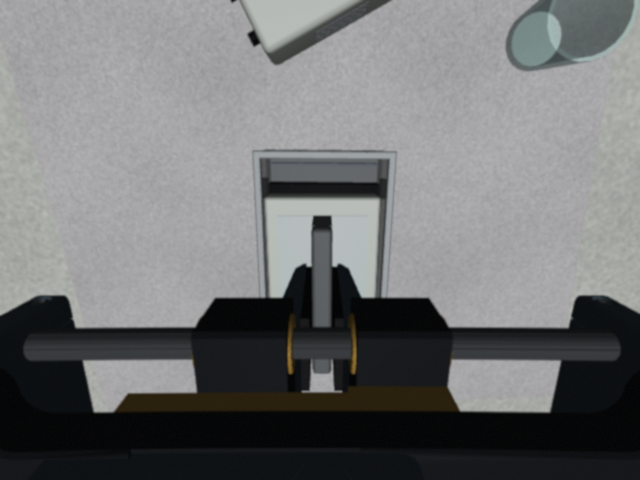

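Cassette is held level and square in the jaws. The tank's near-side rim corners show at about (253,151) and (396,152), and I'll use them to check the tank pose.

Run:
```python
from h import *
np.set_printoptions(precision=1,suppress=True)
f=grab('wrist')
a,b=atz(f,(253,151),75),atz(f,(397,152),75);print(a,b,np.linalg.norm(b-a))
yaw=np.degrees(np.arctan2(*(b-a)[[1,0]]));print('yaw',yaw)
r=np.radians(yaw);print('centre',(a+b)/2-90*np.array([-np.sin(r),np.cos(r),0]))
# left/right rim outer edges further along, by columns at row 280
im=f['frame'].mean(2)
for row in(160,200,240,280):print(row,im[row,240:275].astype(int),im[row,375:410].astype(int))
```

```text
[ 444.9 -247.8   75. ] [ 576.1 -255.2   75. ] 131.39815357220422
yaw -3.2189357317059426
centre [ 505.5 -341.4   75. ]
160 [167 168 167 167 167 168 166 164 166 168 171 165 149 139 152 160 161 159
 159 155 154 153 154 156 156 156 157 156 156 156 155 155 155 156 156] [161 161 161 161 161 162 161 161 161 161 162 160 162 161 161 161 161 162
 158 148 141 155 167 169 166 166 167 168 167 166 166 167 167 167 168]
200 [167 167 165 163 164 162 162 163 165 166 168 167 163 153 139 140 154 161
 160 153 133  97  58  51  86 131 158 170 172 173 172 173 173 172 172] [171 171 167 154 126  78  45  40  39  41  68 114 149 160 162 160 149 138
 152 161 161 160 162 163 166 167 166 165 166 167 167 169 166 162 161]
240 [167 166 166 165 165 165 165 165 164 164 161 160 162 163 162 153 141 145
 156 161 160 149 118  81  72  80 104 140 167 179 182 182 183 183 182] [179 167 139 100  81  81  75  70 100 136 156 160 159 151 136 145 159 163
 162 161 160 160 161 164 165 165 163 165 166 165 164 163 162 161 162]
280 [160 159 160 160 159 157 156 158 161 161 160 158 156 158 157 159 159 148
 137 149 158 159 157 142 104  72  75  87 108 144 169 179 181 181 181] [138 100  81  78  71  84 122 149 159 159 153 140 145 156 160 162 162 162
 162 163 164 163 162 162 161 159 159 161 162 161 161 160 161 160 159]
```

```bash
python3 -m handwheel '[{"gripper":0,"travel":[-0.010,0.001,0],"twist":0},{"gripper":0,"travel":[-0.010,0.001,0],"twist":0},{"gripper":0,"travel":[0,0,0.02],"twist":0},{"gripper":0,"travel":[0,0,0.03],"twist":0},{"gripper":0,"travel":[0,0,0.03],"twist":0}]'
python3 -m handwheel '[{"gripper":0,"travel":[0,0,0.03],"twist":0},{"gripper":0,"travel":[0,0,0.02],"twist":0},{"gripper":0,"travel":[0,0,0.015],"twist":0},{"gripper":0,"travel":[0,0,0.01],"twist":0},{"gripper":0,"travel":[0,0,0],"twist":0}]'
python3 - <<'E'
from h import *
go(505.5,-342.5,70,87)
s=env.state();p=s['ee_pos']
for c in('scene','side'):
    g=grab(c)
    for d in env.pinpoint(c,'cassette_center')[:2]:
        for k in(0,2,4,6): print(c,round(d['confidence'],2),d['uv'],k,proj(g,[p[0],p[1],p[2]-172-17.5-k])[0])
E
```

```text
time_s: 8.48
ee_pos: [505.3, -342.9, 339.2]
ee_rot: [179.8, 0.1, 87.1]
force: [0.6, -0.2, -3.0]
gripper_width: 10.0
time_s: 8.9
ee_pos: [504.7, -342.0, 261.7]
ee_rot: [-179.8, -0.1, 87.1]
force: [0.0, -0.1, -1.6]
gripper_width: 9.4
t 8.9 pos [ 504.7 -342.   261.7] rot [-1.7979e+02 -1.2000e-01  8.7080e+01] F [ 0.  -0.1 -1.6] w 9.4
shift now-axes [-0.0005  0.0009  0.0197] shift after-twist axes [-0.0004  0.0008  0.0197] twist 0.0014
scene 0.93 [238.1, 191.4] 0 [238.2096909  189.56893289]
scene 0.93 [238.1, 191.4] 2 [238.257269   190.29473372]
scene 0.93 [238.1, 191.4] 4 [238.30478779 191.01953328]
scene 0.93 [238.1, 191.4] 6 [238.35224737 191.74333344]
scene 0.55 [432.9, 259.6] 0 [238.2096909  189.56893289]
scene 0.55 [432.9, 259.6] 2 [238.257269   190.29473372]
scene 0.55 [432.9, 259.6] 4 [238.30478779 191.01953328]
scene 0.55 [432.9, 259.6] 6 [238.35224737 191.74333344]
side 0.85 [349.8, 388.1] 0 [437.10145424 205.49872244]
side 0.85 [349.8, 388.1] 2 [436.99860416 206.30412533]
side 0.85 [349.8, 388.1] 4 [436.89592584 207.10803163]
side 0.85 [349.8, 388.1] 6 [436.79341889 207.91044515]
side 0.81 [437.6, 205.4] 0 [437.10145424 205.49872244]
side 0.81 [437.6, 205.4] 2 [436.99860416 206.30412533]
side 0.81 [437.6, 205.4] 4 [436.89592584 207.10803163]
side 0.81 [437.6, 205.4] 6 [436.79341889 207.91044515]
```

```bash
python3 -m handwheel '[{"gripper":0,"travel":[0,0.0004,0.007],"twist":0},{"gripper":0,"travel":[0,0.0004,0.007],"twist":0},{"gripper":0,"travel":[0,0,0.003],"twist":0},{"gripper":0,"travel":[0,0,0],"twist":0}]'
python3 -m handwheel '[{"gripper":0,"travel":[0,0,0.0015],"twist":0},{"gripper":0,"travel":[0,0,0],"twist":0}]'
python3 -m handwheel '[{"gripper":0,"travel":[0,0,0.0015],"twist":0},{"gripper":0,"travel":[0,0,0],"twist":0}]'
python3 -m handwheel '[{"gripper":0,"travel":[0,0,0.001],"twist":0},{"gripper":0,"travel":[0,0,0],"twist":0}]'
```

```text
time_s: 9.43
ee_pos: [505.6, -341.3, 246.1]
ee_rot: [-179.9, -0.1, 87.1]
force: [-0.2, 0.3, -3.0]
gripper_width: 9.8
time_s: 9.6
ee_pos: [505.9, -341.6, 245.5]
ee_rot: [-180.0, 0.0, 87.1]
force: [-0.2, -0.5, -3.6]
gripper_width: 9.7
time_s: 9.77
ee_pos: [506.1, -341.6, 245.0]
ee_rot: [179.9, 0.0, 87.1]
force: [0.2, 0.7, 0.8]
gripper_width: 9.5
time_s: 9.93
ee_pos: [506.1, -341.5, 245.0]
ee_rot: [179.9, 0.0, 87.1]
force: [-1.8, 2.1, 7.6]
gripper_width: 9.5
```

Run:
```python
from h import *
a=grab('scene')['frame'];b=grab('side')['frame']
im=np.hstack([cv2.resize(a[130:255,180:300],(400,416),interpolation=cv2.INTER_CUBIC),cv2.resize(b[150:275,375:495],(400,416),interpolation=cv2.INTER_CUBIC)])
cv2.imwrite('pics/c1.png',im[:,:,::-1]); s=env.state(); print(s['force'],s['ee_pos'])
```

```text
[-1.89175474  1.66900315  7.49205031] [ 506.11363122 -341.51440452  244.97268411]
```

View pics/c1.png

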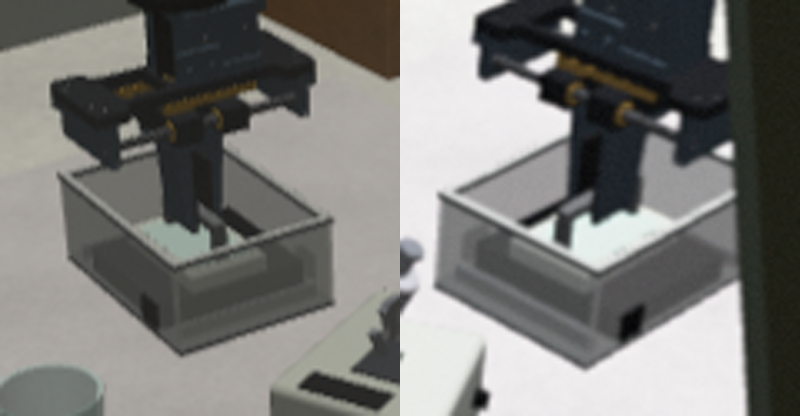

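The cassette rests flat on the platform. I'll release it and retreat.

```bash
python3 -m handwheel '[{"gripper":30,"travel":[0,0,-0.0005],"twist":0},{"gripper":30,"travel":[0,0,0],"twist":0},{"gripper":30,"travel":[0,0,0],"twist":0},{"gripper":30,"travel":[0,0,-0.005],"twist":0},{"gripper":30,"travel":[0,0,-0.02],"twist":0}]'
python3 -m handwheel '[{"gripper":30,"travel":[0,0,-0.035],"twist":0},{"gripper":60,"travel":[0,0,-0.04],"twist":0},{"gripper":60,"travel":[0,0,-0.04],"twist":0.05},{"gripper":60,"travel":[0,0,-0.03],"twist":0.05},{"gripper":60,"travel":[0.015,0,0],"twist":0.068}]'
python3 - <<'E'
from h import *
go(474,381,230,77.4)
f=grab('wrist')
for d in env.trace('wrist','cassette_center')[:2]:
    m=d['pixels'].astype(bool);print(d['confidence'],d['uv'],fit([(f,m)],PARTS['cassette_center'],(505,-342),25))
E
```

```text
time_s: 10.45
ee_pos: [505.1, -341.1, 266.0]
ee_rot: [-179.7, -0.2, 87.1]
force: [-0.3, -0.1, -0.7]
gripper_width: 27.5
time_s: 10.87
ee_pos: [508.7, -328.8, 421.6]
ee_rot: [179.2, 0.4, 77.2]
force: [2.1, 0.3, 1.2]
gripper_width: 51.4
t 10.8667 pos [ 508.7 -328.8  421.6] rot [179.2    0.39  77.21] F [2.1 0.3 1.2] w 51.4
shift now-axes [ 0.6846 -0.1912  0.0122] shift after-twist axes [ 0.6851 -0.1887  0.0196] twist -0.0033
0.76 [319.0, 223.5] (array([ 506.3957214 , -341.83973576,   -2.38930311]), np.float64(0.0391801197170325))
0.16 [501.6, 11.5] (array([ 505., -342.,  -90.]), np.float64(1.0))
```

```bash
python3 -m handwheel '[{"gripper":50,"travel":[0.035,-0.0097,0],"twist":0},{"gripper":50,"travel":[0.035,-0.0097,0],"twist":0},{"gripper":50,"travel":[0.035,-0.0097,0],"twist":0},{"gripper":50,"travel":[0.035,-0.0097,0],"twist":0},{"gripper":50,"travel":[0.035,-0.0097,0],"twist":0}]'
python3 -m handwheel '[{"gripper":50,"travel":[0.035,-0.0097,0],"twist":0},{"gripper":50,"travel":[0.035,-0.0097,0],"twist":0},{"gripper":50,"travel":[0.035,-0.0097,0],"twist":0},{"gripper":50,"travel":[0.035,-0.0097,0],"twist":0},{"gripper":50,"travel":[0.035,-0.0097,0],"twist":0}]'
python3 -m handwheel '[{"gripper":50,"travel":[0.035,-0.0097,0],"twist":0},{"gripper":50,"travel":[0.035,-0.0097,0],"twist":0},{"gripper":50,"travel":[0.035,-0.0097,0],"twist":0},{"gripper":50,"travel":[0.035,-0.0097,0],"twist":0},{"gripper":50,"travel":[0.035,-0.0097,0],"twist":0}]'
python3 -m handwheel '[{"gripper":50,"travel":[0.035,-0.0097,0],"twist":0},{"gripper":50,"travel":[0.035,-0.0097,0],"twist":0},{"gripper":50,"travel":[0.035,-0.0097,0],"twist":0},{"gripper":50,"travel":[0.035,-0.0097,0],"twist":0},{"gripper":50,"travel":[0,0,0],"twist":0}]'
python3 - <<'E'
from h import *
go(474,381,52,77.4)
f=grab('wrist','w3')
for d in env.trace('wrist','lid_center')[:2]:
    m=d['pixels'].astype(bool);print(d['confidence'],d['uv'],m.sum(),fit([(f,m)],PARTS['lid_center'],(474,381)))
print([(d['confidence'],d['uv'],atz(f,d['uv'],28)) for d in env.pinpoint('wrist','lid_center')])
E
```

```text
time_s: 11.38
ee_pos: [498.1, -144.2, 412.0]
ee_rot: [-179.8, 0.0, 77.6]
force: [1.3, -0.5, -0.2]
gripper_width: 45.5
time_s: 11.8
ee_pos: [488.8, 37.3, 412.2]
ee_rot: [-179.8, 0.1, 77.6]
force: [0.5, 0.1, -0.6]
gripper_width: 45.5
time_s: 12.22
ee_pos: [479.5, 218.8, 412.2]
ee_rot: [-179.9, 0.1, 77.6]
force: [0.3, -0.1, 0.1]
gripper_width: 45.5
time_s: 12.63
ee_pos: [471.9, 367.4, 411.3]
ee_rot: [-179.9, -0.0, 77.9]
force: [1.6, -0.9, -0.2]
gripper_width: 45.6
t 12.6333 pos [471.9 367.4 411.3] rot [-1.7986e+02 -5.0000e-02  7.7870e+01] F [ 1.6 -0.9 -0.2] w 45.6
shift now-axes [ 0.0136 -0.0003  0.1873] shift after-twist axes [ 0.0137 -0.0009  0.1873] twist 0.0083
0.57 [319.5, 191.7] 23423 (array([471.38005174, 378.56063722, -12.25609822]), np.float64(0.04831173052700011))
[(0.84, [319.4, 207.1], array([470.73798836, 378.6675297 ,  28.        ]))]
```

View pics/w3.png

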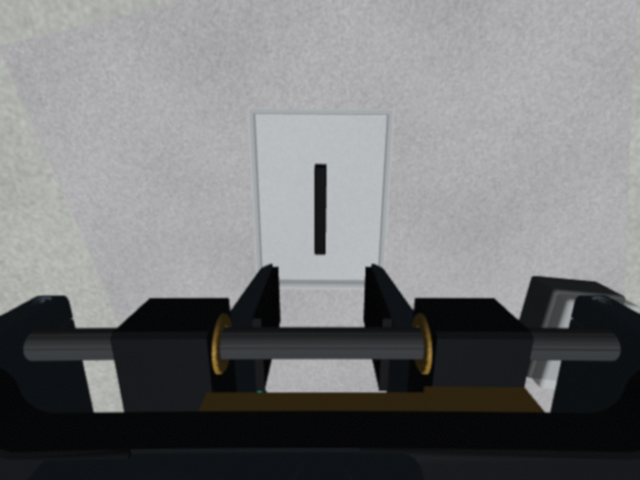

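The lid is centred at (319,207) with its black handle between the jaws. The fit gives (471, 378.5).

```bash
python3 -m handwheel '[{"gripper":50,"travel":[0.0107,-0.0032,0.02],"twist":0},{"gripper":50,"travel":[0,0,0.04],"twist":0},{"gripper":50,"travel":[0,0,0.04],"twist":0},{"gripper":50,"travel":[0,0,0.04],"twist":0},{"gripper":50,"travel":[0,0,0.03],"twist":0}]' 45
python3 -m handwheel '[{"gripper":50,"travel":[0,0,0.018],"twist":0},{"gripper":50,"travel":[0,0,0],"twist":0},{"gripper":0,"travel":[0,0,0],"twist":0},{"gripper":0,"travel":[0,0,0],"twist":0},{"gripper":0,"travel":[0,0,0],"twist":0}]'
python3 -m handwheel '[{"gripper":0,"travel":[0,0,0],"twist":0},{"gripper":0,"travel":[0,0,0],"twist":0},{"gripper":0,"travel":[0,0,0],"twist":0},{"gripper":0,"travel":[0,0,0],"twist":0},{"gripper":0,"travel":[0,0,0],"twist":0}]'
python3 - <<'E'
from h import *
go(471,378.5,51,77.7)
E
```

```text
time_s: 13.2
ee_pos: [471.0, 371.0, 240.5]
ee_rot: [-179.9, 0.2, 77.4]
force: [-0.2, 0.4, 0.4]
gripper_width: 45.3
time_s: 13.62
ee_pos: [472.3, 373.4, 227.7]
ee_rot: [179.9, -0.2, 77.5]
force: [0.3, -0.6, 0.4]
gripper_width: 28.4
time_s: 14.03
ee_pos: [471.5, 373.7, 226.8]
ee_rot: [180.0, -0.1, 77.5]
force: [-1.3, -0.9, 6.1]
gripper_width: 11.7
t 14.0333 pos [471.5 373.7 226.8] rot [ 1.7996e+02 -5.0000e-02  7.7490e+01] F [-1.3 -0.9  6.1] w 11.7
shift now-axes [ 0.0045 -0.0015  0.0038] shift after-twist axes [ 0.0046 -0.0015  0.0038] twist -0.0036
```

```bash
python3 -m handwheel '[{"gripper":0,"travel":[0,0,-0.005],"twist":0},{"gripper":0,"travel":[0,0,-0.02],"twist":0},{"gripper":0,"travel":[0,0,-0.03],"twist":0},{"gripper":0,"travel":[0,0,-0.035],"twist":0},{"gripper":0,"travel":[0,0,-0.035],"twist":0}]'
python3 -m handwheel '[{"gripper":0,"travel":[0,0,-0.035],"twist":-0.055},{"gripper":0,"travel":[0,0,-0.03],"twist":-0.055},{"gripper":0,"travel":[0,0,-0.02],"twist":-0.055},{"gripper":0,"travel":[0,0,-0.01],"twist":0},{"gripper":0,"travel":[0,0,0],"twist":0}]'
python3 - <<'E'
from h import *
go(505,-342,253,87)
E
```

```text
time_s: 14.45
ee_pos: [471.1, 373.2, 350.8]
ee_rot: [-179.9, 0.2, 77.5]
force: [0.8, 0.5, -3.5]
gripper_width: 11.8
time_s: 14.87
ee_pos: [471.6, 373.6, 447.6]
ee_rot: [179.8, -0.1, 86.9]
force: [0.8, -0.1, -3.4]
gripper_width: 11.6
t 14.8667 pos [471.6 373.6 447.6] rot [ 1.7982e+02 -1.4000e-01  8.6860e+01] F [ 0.8 -0.1 -3.4] w 11.6
shift now-axes [-0.7128  0.0725  0.0211] shift after-twist axes [-0.7129  0.0708  0.0226] twist -0.0024
```

```bash
python3 -m handwheel '[{"gripper":0,"travel":[-0.015,0.0015,0],"twist":0},{"gripper":0,"travel":[-0.030,0.003,0],"twist":0},{"gripper":0,"travel":[-0.036,0.0036,0],"twist":0},{"gripper":0,"travel":[-0.036,0.0036,0],"twist":0},{"gripper":0,"travel":[-0.036,0.0036,0],"twist":0}]'
python3 -m handwheel '[{"gripper":0,"travel":[-0.036,0.0036,0],"twist":0},{"gripper":0,"travel":[-0.036,0.0036,0],"twist":0},{"gripper":0,"travel":[-0.036,0.0036,0],"twist":0},{"gripper":0,"travel":[-0.036,0.0036,0],"twist":0},{"gripper":0,"travel":[-0.036,0.0036,0],"twist":0}]'
python3 -m handwheel '[{"gripper":0,"travel":[-0.036,0.0036,0],"twist":0},{"gripper":0,"travel":[-0.036,0.0036,0],"twist":0},{"gripper":0,"travel":[-0.036,0.0036,0],"twist":0},{"gripper":0,"travel":[-0.036,0.0036,0],"twist":0},{"gripper":0,"travel":[-0.036,0.0036,0],"twist":0}]'
python3 -m handwheel '[{"gripper":0,"travel":[-0.036,0.0036,0],"twist":0},{"gripper":0,"travel":[-0.036,0.0036,0],"twist":0},{"gripper":0,"travel":[-0.036,0.0036,0],"twist":0},{"gripper":0,"travel":[-0.030,0.003,0],"twist":0},{"gripper":0,"travel":[-0.015,0.0015,0],"twist":0}]'
python3 -m handwheel '[{"gripper":0,"travel":[0,0,0.02],"twist":0},{"gripper":0,"travel":[0,0,0.03],"twist":0},{"gripper":0,"travel":[0,0,0.03],"twist":0},{"gripper":0,"travel":[0,0,0.02],"twist":0},{"gripper":0,"travel":[0,0,0],"twist":0}]'
python3 - <<'E'
from h import *
go(505,-342,115,87)
f=grab('wrist','w4')
p=env.state()['ee_pos'];z=p[2]-172-54.8
for c in('scene','side'):
    g=grab(c);m=[d for d in env.trace(c,'lid_center') if np.hypot(*(np.array(d['uv'])-proj(g,[p[0],p[1],z+30])[0]))<40]
    if m: print(c,m[0]['confidence'],fit([(g,m[0]['pixels'].astype(bool))],PARTS['lid_center'],p[:2],z),z)
    print(c,[(round(d['confidence'],2),d['uv'],atz(g,d['uv'],z+28)) for d in env.pinpoint(c,'lid_center')[:2]])
E
```

```text
time_s: 15.28
ee_pos: [478.0, 217.9, 442.8]
ee_rot: [-179.7, 0.2, 86.9]
force: [1.4, -0.3, -4.2]
gripper_width: 11.5
time_s: 15.7
ee_pos: [485.9, 37.0, 443.1]
ee_rot: [-179.7, 0.1, 86.9]
force: [1.3, 0.5, -3.4]
gripper_width: 11.6
time_s: 16.12
ee_pos: [494.2, -143.6, 443.1]
ee_rot: [-179.7, -0.0, 86.9]
force: [0.8, 0.7, -3.4]
gripper_width: 11.9
time_s: 16.53
ee_pos: [501.5, -298.7, 442.5]
ee_rot: [-179.7, -0.0, 86.7]
force: [0.2, 0.3, -3.3]
gripper_width: 11.9
time_s: 16.95
ee_pos: [500.3, -293.9, 338.9]
ee_rot: [-179.3, -0.4, 86.9]
force: [-0.8, 0.4, -3.9]
gripper_width: 11.8
t 16.95 pos [ 500.3 -293.9  338.9] rot [-179.26   -0.4    86.9 ] F [-0.8  0.4 -3.9] w 11.8
shift now-axes [-0.0482  0.0079  0.0515] shift after-twist axes [-0.0478  0.0072  0.0519] twist -0.0018
scene 0.65 (array([ 497.03518523, -291.4623068 ,   -3.23100318]), np.float64(0.09317373018440633)) 115.13993310161295
scene [(0.56, [252.2, 169.1], array([ 493.76445589, -290.43299172,  143.1399331 ]))]
side 0.83 (array([ 510.51954556, -295.30764483,   -2.43789775]), np.float64(0.087783635113454)) 115.13993310161295
side [(0.91, [425.1, 184.1], array([ 505.89102482, -288.633565  ,  143.1399331 ]))]
```

View pics/w4.png

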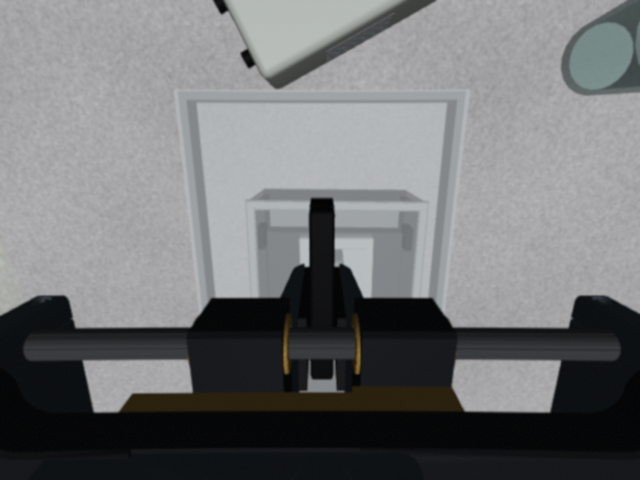

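The lid hangs level over the tank, with its outer corners at (177,91) and (469,91). The tank rim shows beneath at (246,201) and (428,201). I'll compute the relative offset.

Run:
```python
from h import *
np.set_printoptions(precision=1,suppress=True)
f=grab('wrist');p=env.state()['ee_pos']
def rect(u,v,z,L):
    a,b=atz(f,u,z),atz(f,v,z);w=b-a;n=np.linalg.norm(w);yaw=np.degrees(np.arctan2(w[1],w[0]))
    ax=np.array([w[1],-w[0],0])/n
    print(z,'w',round(n,1),'yaw',round(yaw,1),'centre',((a+b)/2+ax*L/2)[:2],'end mid',((a+b)/2)[:2])
for z in(128,131,134,137,140): rect((177,91),(469,91),z,198)
rect((246,201),(428,201),75,180)
print('tcp',p)
```

```text
128 w 155.1 yaw -3.0 centre [ 504.  -290.4] end mid [ 509.2 -191.5]
131 w 152.7 yaw -3.0 centre [ 503.9 -290.7] end mid [ 509.2 -191.9]
134 w 150.4 yaw -3.0 centre [ 503.9 -291.1] end mid [ 509.1 -192.2]
137 w 148.1 yaw -3.0 centre [ 503.8 -291.5] end mid [ 509.1 -192.6]
140 w 145.7 yaw -3.0 centre [ 503.8 -291.8] end mid [ 509. -193.]
75 w 134.4 yaw -3.1 centre [ 511.5 -349.9] end mid [ 516.3 -260. ]
tcp [ 502.7 -295.1  347. ]
```

```bash
python3 -m handwheel '[{"gripper":0,"travel":[-0.015,0.0013,0],"twist":0},{"gripper":0,"travel":[-0.02,0.0017,0],"twist":0},{"gripper":0,"travel":[-0.0157,0.0013,0],"twist":0},{"gripper":0,"travel":[0,0,0.01],"twist":0},{"gripper":0,"travel":[0,0,0.007],"twist":0}]'
python3 -m handwheel '[{"gripper":0,"travel":[0,0,0],"twist":0},{"gripper":0,"travel":[0,0,0],"twist":0},{"gripper":0,"travel":[0,0,0],"twist":0},{"gripper":0,"travel":[0,0,0],"twist":0}]'
python3 - <<'E'
from h import *
import json
f=grab('wrist','w5');json.dump({k:np.array(v).tolist() for k,v in f.items() if k!='frame'},open('w5.json','w'))
go(504.3,-346,115,87)
im=cv2.imread('pics/w5.png')[:310,150:490];cv2.imwrite('pics/w5c.png',cv2.resize(im,None,fx=1.9,fy=1.9,interpolation=cv2.INTER_CUBIC))
E
```

```text
time_s: 17.77
ee_pos: [503.9, -347.1, 328.1]
ee_rot: [180.0, -0.0, 86.8]
force: [-0.3, 1.3, -4.1]
gripper_width: 11.6
time_s: 18.1
ee_pos: [504.2, -345.5, 329.0]
ee_rot: [180.0, 0.0, 87.0]
force: [0.4, -0.5, -3.2]
gripper_width: 11.8
t 18.15 pos [ 504.2 -345.5  329.1] rot [1.7996e+02 2.0000e-02 8.6970e+01] F [ 0.2  0.9 -4.1] w 11.6
shift now-axes [-0.0004  0.0001  0.0421] shift after-twist axes [-0.0005  0.0001  0.0421] twist -0.0005
```

View pics/w5c.png

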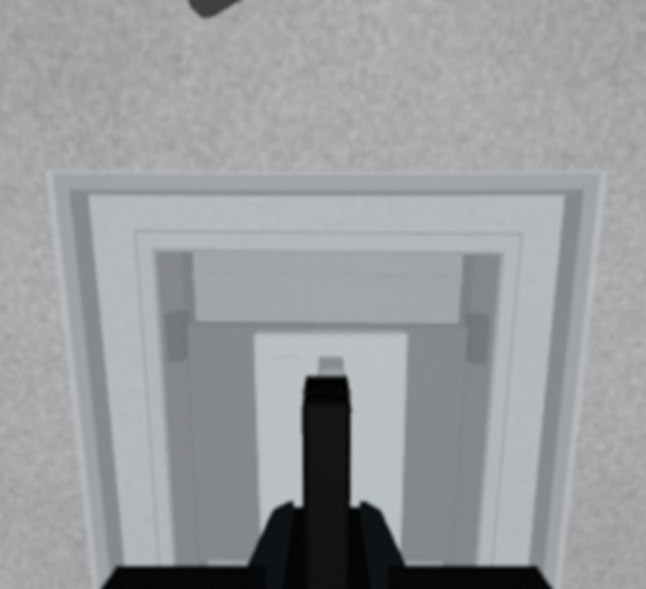

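Run:
```python
from h import *
import json
np.set_printoptions(precision=1,suppress=True)
f=json.load(open('w5.json'))
def rect(u,v,z,L):
    a,b=atz(f,u,z),atz(f,v,z);w=b-a;n=np.linalg.norm(w);yaw=np.degrees(np.arctan2(w[1],w[0]))
    ax=np.array([w[1],-w[0],0])/n
    print(z,'w',round(n,1),'yaw',round(yaw,1),'centre',((a+b)/2+ax*L/2)[:2])
for z in(116,119,122,125): rect((175.3,91.1),(469,91.1),z,198)
rect((221,121.6),(424.7,123.2),75,180)
```

```text
116 w 151.2 yaw -3.0 centre [ 504.4 -341.2]
119 w 148.8 yaw -3.0 centre [ 504.4 -341.6]
122 w 146.5 yaw -3.0 centre [ 504.3 -341.9]
125 w 144.1 yaw -3.0 centre [ 504.3 -342.3]
75 w 130.7 yaw -3.5 centre [ 504.1 -345.4]
```

```bash
python3 -m handwheel '[{"gripper":0,"travel":[-0.003,0.0003,0.008],"twist":0},{"gripper":0,"travel":[0,0,0.008],"twist":0},{"gripper":0,"travel":[0,0,0.004],"twist":0},{"gripper":0,"travel":[0,0,0],"twist":0}]'
python3 -m handwheel '[{"gripper":0,"travel":[0,0,0.003],"twist":0},{"gripper":0,"travel":[0,0,0.003],"twist":0},{"gripper":0,"travel":[0,0,0],"twist":0}]'
python3 -m handwheel '[{"gripper":0,"travel":[0,0,0.003],"twist":0},{"gripper":0,"travel":[0,0,0],"twist":0},{"gripper":0,"travel":[0,0,0],"twist":0}]'
```

```text
time_s: 18.48
ee_pos: [503.8, -348.7, 306.8]
ee_rot: [-179.8, -0.1, 86.9]
force: [-0.3, 0.2, -3.3]
gripper_width: 11.5
time_s: 18.73
ee_pos: [504.1, -348.9, 302.0]
ee_rot: [-180.0, -0.0, 86.9]
force: [-0.5, -0.3, -3.4]
gripper_width: 11.7
time_s: 18.98
ee_pos: [504.2, -348.9, 299.6]
ee_rot: [-180.0, -0.0, 86.9]
force: [-0.3, -0.5, -3.6]
gripper_width: 11.4
```

```bash
python3 -m handwheel '[{"gripper":0,"travel":[0,0,0.003],"twist":0},{"gripper":0,"travel":[0,0,0],"twist":0},{"gripper":0,"travel":[0,0,0],"twist":0}]'
python3 -m handwheel '[{"gripper":0,"travel":[0,0,0.003],"twist":0},{"gripper":0,"travel":[0,0,0],"twist":0},{"gripper":0,"travel":[0,0,0],"twist":0}]'
python3 -m handwheel '[{"gripper":0,"travel":[0,0,0.002],"twist":0},{"gripper":0,"travel":[0,0,0],"twist":0},{"gripper":0,"travel":[0,0,0],"twist":0}]'
```

```text
time_s: 19.23
ee_pos: [504.2, -348.9, 296.5]
ee_rot: [-180.0, -0.0, 86.9]
force: [0.2, 0.2, -3.8]
gripper_width: 11.8
time_s: 19.48
ee_pos: [504.2, -348.9, 293.4]
ee_rot: [-180.0, -0.0, 86.9]
force: [-0.4, -0.6, -4.0]
gripper_width: 11.5
time_s: 19.73
ee_pos: [504.2, -348.9, 291.5]
ee_rot: [-180.0, -0.0, 86.9]
force: [0.4, 0.1, -3.1]
gripper_width: 11.6
```

```bash
python3 -m handwheel '[{"gripper":0,"travel":[0,0,0.002],"twist":0},{"gripper":0,"travel":[0,0,0],"twist":0}]'
python3 -m handwheel '[{"gripper":0,"travel":[0,0,0.0015],"twist":0},{"gripper":0,"travel":[0,0,0],"twist":0}]'
python3 -m handwheel '[{"gripper":0,"travel":[0,0,0.001],"twist":0},{"gripper":0,"travel":[0,0,0],"twist":0}]'
```

```text
time_s: 19.9
ee_pos: [504.1, -348.9, 289.4]
ee_rot: [-180.0, -0.0, 86.9]
force: [0.6, 0.3, -3.0]
gripper_width: 11.5
time_s: 20.07
ee_pos: [504.2, -348.9, 287.8]
ee_rot: [-180.0, -0.0, 86.9]
force: [0.2, -0.4, -3.6]
gripper_width: 11.8
time_s: 20.23
ee_pos: [504.2, -348.9, 287.0]
ee_rot: [-180.0, -0.0, 86.9]
force: [0.2, -0.3, -2.2]
gripper_width: 11.6
```

Expected seating is near 287, and the force is starting to rise.

```bash
python3 -m handwheel '[{"gripper":0,"travel":[0,0,0.001],"twist":0},{"gripper":0,"travel":[0,0,0],"twist":0}]'
python3 - <<'E'
from h import *
f=env.state();print(f['force'],f['ee_pos'])
a=grab('scene')['frame'];b=grab('side')['frame']
im=np.hstack([cv2.resize(a[130:255,180:300],(400,416),interpolation=cv2.INTER_CUBIC),cv2.resize(b[150:275,375:495],(400,416),interpolation=cv2.INTER_CUBIC)])
cv2.imwrite('pics/c2.png',im[:,:,::-1])
E
```

```text
time_s: 20.4
ee_pos: [504.2, -348.9, 286.8]
ee_rot: [180.0, 0.0, 86.9]
force: [-0.2, 1.4, 1.4]
gripper_width: 11.7
[-0.17927614  1.36751291  1.44317603] [ 504.18071713 -348.92292341  286.80099088]
```

View pics/c2.png

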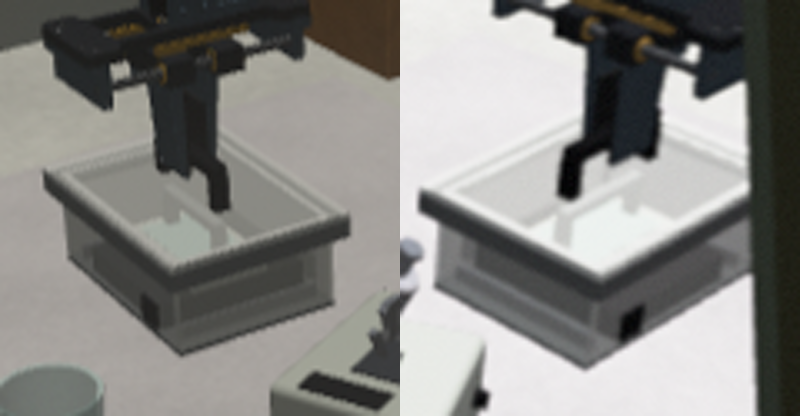

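Lid is level and seated all round. Releasing it and going to the toggle.

```bash
python3 -m handwheel '[{"gripper":40,"travel":[0,0,-0.0005],"twist":0},{"gripper":40,"travel":[0,0,0],"twist":0},{"gripper":40,"travel":[0,0,0],"twist":0},{"gripper":40,"travel":[0,0,0],"twist":0},{"gripper":60,"travel":[0,0,-0.01],"twist":0}]'
python3 -m handwheel '[{"gripper":60,"travel":[0,0,-0.03],"twist":0},{"gripper":60,"travel":[0,0,-0.03],"twist":0},{"gripper":70,"travel":[0,0,-0.03],"twist":0.1056},{"gripper":70,"travel":[0,0,-0.03],"twist":0.1056},{"gripper":70,"travel":[0,0,-0.03],"twist":0.1056}]'
python3 -m handwheel '[{"gripper":70,"travel":[0,0,0],"twist":0.1056},{"gripper":70,"travel":[0,0,0],"twist":0.1056},{"gripper":70,"travel":[0,0,0],"twist":0.1056},{"gripper":70,"travel":[0,0,0],"twist":0.1056},{"gripper":70,"travel":[0,0,0],"twist":0.1056}]'
python3 -m handwheel '[{"gripper":70,"travel":[0,0,0],"twist":0.1056},{"gripper":70,"travel":[0,0,0],"twist":0.1056},{"gripper":70,"travel":[0,0,0],"twist":0},{"gripper":70,"travel":[0,0,0],"twist":0}]'
python3 - <<'E'
from h import *
np.set_printoptions(precision=1,suppress=True)
go(482,-95,230,26.5)
fs={c:grab(c) for c in('wrist','scene','side')}
for t in('toggle_pivot','collar_grip','lid_center'):
    rs=[]
    for c in fs:
        for d in env.pinpoint(c,t)[:1]: print(t,c,d['confidence'],d['uv']);rs.append(ray(fs[c],d['uv']))
    if len(rs)>1: print(t,*tri(rs))
E
```

```text
time_s: 20.92
ee_pos: [503.8, -348.6, 295.1]
ee_rot: [-179.8, -0.1, 86.9]
force: [0.4, -0.7, -0.9]
gripper_width: 40.1
time_s: 21.33
ee_pos: [504.0, -348.7, 449.1]
ee_rot: [179.9, 0.0, 68.5]
force: [0.6, -0.3, 0.5]
gripper_width: 63.4
time_s: 21.75
ee_pos: [504.1, -348.8, 447.6]
ee_rot: [179.9, -0.0, 38.2]
force: [0.3, 0.2, 0.9]
gripper_width: 63.7
time_s: 22.08
ee_pos: [504.1, -348.9, 447.3]
ee_rot: [180.0, -0.0, 26.6]
force: [0.6, 0.5, -0.5]
gripper_width: 63.8
t 22.0833 pos [ 504.1 -348.9  447.3] rot [180.   -0.   26.6] F [ 0.6  0.5 -0.5] w 63.8
shift now-axes [ 0.1 -0.2  0. ] shift after-twist axes [ 0.1 -0.2  0. ] twist 0.0016
toggle_pivot wrist 0.6 [77.5, 98.1]
toggle_pivot scene 0.63 [302.1, 234.4]
toggle_pivot side 0.77 [354.9, 261.9]
toggle_pivot [503.3 -82.   59.6] [np.float64(1.1338080604215814), np.float64(5.3935416856642355), np.float64(5.657148792343288)]
collar_grip wrist 0.88 [32.4, 125.2]
collar_grip scene 0.84 [306.9, 210.9]
collar_grip side 0.95 [369.5, 232.8]
collar_grip [482.4 -93.1 118.6] [np.float64(5.753741156901252), np.float64(6.144734206023818), np.float64(4.550775618042257)]
lid_center wrist 0.94 [316.3, 220.5]
lid_center scene 0.92 [238.9, 183.8]
lid_center side 0.65 [438.2, 199.8]
lid_center [ 502.8 -342.7   86.9] [np.float64(1.374387218077788), np.float64(1.3285267137013756), np.float64(1.2374158812533118)]
```

```bash
python3 -m handwheel '[{"gripper":70,"travel":[0.0134,-0.034,0],"twist":0},{"gripper":70,"travel":[0.0134,-0.034,0],"twist":0},{"gripper":70,"travel":[0.0134,-0.034,0],"twist":0},{"gripper":70,"travel":[0.0134,-0.034,0],"twist":0},{"gripper":70,"travel":[0.0134,-0.034,0],"twist":0}]'
python3 -m handwheel '[{"gripper":70,"travel":[0.0134,-0.034,0.03],"twist":0},{"gripper":70,"travel":[0.0134,-0.034,0.03],"twist":0},{"gripper":70,"travel":[0,0,0.02],"twist":0},{"gripper":70,"travel":[0,0,0],"twist":0},{"gripper":70,"travel":[0,0,0],"twist":0}]'
python3 -m handwheel '[{"gripper":70,"travel":[0,0,0],"twist":0},{"gripper":70,"travel":[0,0,0],"twist":0}]'
python3 - <<'E'
from h import *
np.set_printoptions(precision=1,suppress=True)
f=grab('wrist','w6')
go(482,-93.5,123,26.5)
for t,z in(('toggle_pivot',60),('collar_grip',118.5)):
    for d in env.pinpoint('wrist',t)[:2]: print(t,d['confidence'],d['uv'],atz(f,d['uv'],z))
for d in env.trace('wrist','power')[:1]:
    m=d['pixels'].astype(bool);c=max(cv2.findContours(m.astype(np.uint8),0,2)[0],key=cv2.contourArea)
    print('power',d['confidence'],fit([(f,m)],PARTS['power'],(505,-82)))
E
```

```text
time_s: 23.1
ee_pos: [488.0, -165.4, 446.7]
ee_rot: [180.0, -0.0, 26.4]
force: [-0.1, 0.4, 0.1]
gripper_width: 63.6
time_s: 23.52
ee_pos: [483.1, -102.5, 373.6]
ee_rot: [-180.0, 0.1, 26.5]
force: [1.1, 0.0, 0.2]
gripper_width: 63.8
time_s: 23.68
ee_pos: [483.7, -103.7, 375.3]
ee_rot: [179.9, -0.1, 26.4]
force: [0.6, -0.3, -0.4]
gripper_width: 63.2
t 23.7333 pos [ 483.6 -103.6  375.2] rot [179.9  -0.1  26.4] F [-0.3  0.2  0.1] w 63.9
shift now-axes [ 0.  -0.   0.1] shift after-twist axes [ 0.  -0.   0.1] twist -0.0025
toggle_pivot 0.65 [310.1, 203.7] [504.  -83.6  60. ]
collar_grip 0.86 [303.8, 255.0] [478.1 -92.9 118.5]
power 0.61 (array([504.3, -82.6,  23.7]), np.float64(0.06965770354280576))
```

View pics/w6.png

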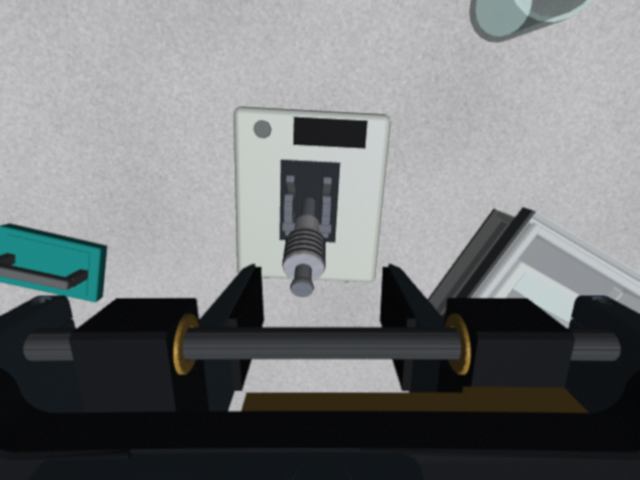

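The toggle leans toward the camera. The collar is at (304,255), the pivot at (310,204), and the display is on the far side. The unit's far edge (237,107)-(389,115) tilts, so I'll compute its yaw.

Run:
```python
from h import *
np.set_printoptions(precision=2,suppress=True)
f=grab('wrist')
a,b=atz(f,(238,107),60),atz(f,(388,115),60);v=a-b;print(np.linalg.norm(v),'yaw',np.degrees(np.arctan2(v[1],v[0]))-90)
for yaw in(23,26):
    r=np.radians(yaw);u=np.array([np.cos(r),np.sin(r),0])
    for P in([504,-83,60],):
        P=np.array(P);L=-.9*0+np.array([-np.sin(.45)*u[0],-np.sin(.45)*u[1],np.cos(.45)])
        for s in(65,80,99): print(yaw,s,P+s*L,proj(f,P+s*L)[0])
o=[atz(f,(302.5,290),60+99*np.cos(.45))];print('tip',o)
```

```text
120.30740688111709 yaw 23.543984724735637
23 65 [477.97 -94.05 118.53] [306.2  255.38]
23 80 [471.97 -96.6  132.04] [304.96 270.57]
23 99 [464.36 -99.83 149.14] [303.2  292.01]
26 65 [478.59 -95.39 118.53] [308.24 255.44]
26 80 [472.72 -98.25 132.04] [307.59 270.65]
26 99 [ 465.3  -101.88  149.14] [306.67 292.11]
tip [array([465.44, -98.8 , 149.14])]
```

```bash
python3 -m handwheel '[{"gripper":70,"travel":[0,0,0],"twist":0.047},{"gripper":70,"travel":[-0.0033,-0.0112,0],"twist":0},{"gripper":70,"travel":[0,0,0.02],"twist":0},{"gripper":70,"travel":[0,0,0.03],"twist":0},{"gripper":70,"travel":[0,0,0.02],"twist":0}]' 55
python3 -m handwheel '[{"gripper":70,"travel":[0,0,0.010],"twist":0},{"gripper":70,"travel":[0,0,0],"twist":0},{"gripper":70,"travel":[0,0,0],"twist":0},{"gripper":70,"travel":[0,0,0],"twist":0}]'
python3 - <<'E'
from h import *
np.set_printoptions(precision=4,suppress=True)
go(476.1,-94.7,123,23.7)
E
```

```text
time_s: 24.35
ee_pos: [474.4, -93.1, 302.6]
ee_rot: [-180.0, 0.0, 23.8]
force: [0.1, -0.4, -1.5]
gripper_width: 64.3
time_s: 24.68
ee_pos: [475.7, -93.7, 294.7]
ee_rot: [179.9, -0.1, 23.8]
force: [0.6, -0.0, 0.5]
gripper_width: 64.1
t 24.6833 pos [475.7 -93.7 294.7] rot [179.94  -0.08  23.77] F [ 0.6 -0.   0.5] w 64.1
shift now-axes [-0.      0.0011 -0.0003] shift after-twist axes [-0.      0.0011 -0.0003] twist 0.0012
```

```bash
python3 -m handwheel '[{"gripper":20,"travel":[0,0.0005,0],"twist":0},{"gripper":20,"travel":[0,0,0],"twist":0},{"gripper":20,"travel":[0,0,0],"twist":0},{"gripper":20,"travel":[0,0,0],"twist":0},{"gripper":20,"travel":[0,0,0],"twist":0}]' 55
python3 -m handwheel '[{"gripper":20,"travel":[0,0,0],"twist":0},{"gripper":20,"travel":[0,0,0],"twist":0},{"gripper":20,"travel":[0,0,0],"twist":0}]'
```

```text
time_s: 25.1
ee_pos: [475.7, -94.3, 294.0]
ee_rot: [180.0, -0.0, 23.7]
force: [-0.2, 0.3, 0.2]
gripper_width: 33.2
time_s: 25.35
ee_pos: [475.6, -94.2, 293.9]
ee_rot: [-180.0, -0.0, 23.7]
force: [-0.4, 0.4, 2.1]
gripper_width: 28.8
```

```bash
python3 -m handwheel '[{"gripper":20,"travel":[-0.0022,0,-0.0045],"twist":0},{"gripper":20,"travel":[-0.0022,0,-0.0045],"twist":0},{"gripper":20,"travel":[-0.0022,0,-0.0045],"twist":0},{"gripper":20,"travel":[0,0,0],"twist":0},{"gripper":20,"travel":[0,0,0],"twist":0}]'
python3 - <<'E'
from h import *
np.set_printoptions(precision=1,suppress=True)
go(476.1,-94.7,123,23.7)
fs={c:grab(c) for c in('scene','side')}
rs=[]
for c in fs:
    for d in env.pinpoint(c,'collar_grip')[:1]: print(c,d['confidence'],d['uv']);rs.append(ray(fs[c],d['uv']))
if len(rs)>1: print(*tri(rs))
E
```

```text
time_s: 25.77
ee_pos: [469.6, -96.8, 307.2]
ee_rot: [-180.0, -0.0, 23.7]
force: [4.6, 2.0, -8.5]
gripper_width: 29.2
t 25.7667 pos [469.6 -96.8 307.2] rot [-180.    -0.1   23.7] F [ 4.6  2.  -8.5] w 29.2
shift now-axes [0. 0. 0.] shift after-twist axes [0. 0. 0.] twist 0.0004
scene 0.65 [313.8, 200.0]
side 0.37 [372.2, 229.7]
[471.8 -85.2 138.6] [np.float64(0.08883301237556437), np.float64(0.08883301237542449)]
```

Spring force is 9.9 N along the lever, so the collar is up about 15 mm. Now the swing.

```bash
python3 -m handwheel '[{"gripper":20,"travel":[0.0071,0,-0.0031],"twist":0},{"gripper":20,"travel":[0.0073,0,-0.0024],"twist":0},{"gripper":20,"travel":[0.0075,0,-0.0018],"twist":0},{"gripper":20,"travel":[0.0077,0,-0.001],"twist":0},{"gripper":20,"travel":[0.0077,0,-0.0004],"twist":0}]'
python3 -m handwheel '[{"gripper":20,"travel":[0.0077,0,0.0004],"twist":0},{"gripper":20,"travel":[0.0077,0,0.001],"twist":0},{"gripper":20,"travel":[0.0075,0,0.0018],"twist":0},{"gripper":20,"travel":[0.0073,0,0.0024],"twist":0},{"gripper":20,"travel":[0.0071,0,0.0031],"twist":0}]'
python3 -m handwheel '[{"gripper":20,"travel":[0,0,0],"twist":0},{"gripper":20,"travel":[0,0,0],"twist":0},{"gripper":20,"travel":[0,0,0],"twist":0}]'
```

```text
time_s: 26.38
ee_pos: [501.9, -82.7, 314.3]
ee_rot: [-179.9, 0.7, 23.9]
force: [-4.8, -7.0, -9.2]
gripper_width: 28.9
time_s: 26.8
ee_pos: [535.5, -68.1, 305.7]
ee_rot: [-179.9, 0.8, 23.9]
force: [-6.6, -7.7, -4.2]
gripper_width: 29.1
time_s: 27.05
ee_pos: [536.0, -67.8, 306.0]
ee_rot: [-179.9, 0.6, 23.8]
force: [-4.4, -5.7, -6.4]
gripper_width: 29.0
```

```bash
python3 -m handwheel '[{"gripper":20,"travel":[-0.001,0,0.003],"twist":0},{"gripper":20,"travel":[-0.0017,0,0.0036],"twist":0},{"gripper":20,"travel":[-0.0017,0,0.0036],"twist":0},{"gripper":20,"travel":[0,0,0],"twist":0},{"gripper":20,"travel":[0,0,0],"twist":0}]'
python3 - <<'E'
from h import *
np.set_printoptions(precision=4,suppress=True)
go(504+.916*30.4,-82.5+.402*30.4,123,23.7)
E
```

```text
time_s: 27.47
ee_pos: [533.4, -68.9, 298.6]
ee_rot: [180.0, 0.2, 23.8]
force: [-3.3, -0.4, 4.6]
gripper_width: 29.3
t 27.4667 pos [533.4 -68.9 298.6] rot [179.98   0.16  23.78] F [-3.3 -0.4  4.6] w 29.3
shift now-axes [-0.002   0.0006  0.0036] shift after-twist axes [-0.002   0.0006  0.0036] twist 0.0013
```

```bash
python3 -m handwheel '[{"gripper":70,"travel":[0,0,0],"twist":0},{"gripper":70,"travel":[0,0,0],"twist":0},{"gripper":70,"travel":[0,0,0],"twist":0},{"gripper":70,"travel":[0,0,0],"twist":0},{"gripper":70,"travel":[0,0,0],"twist":0}]'
python3 -m handwheel '[{"gripper":70,"travel":[0,0,-0.02],"twist":0},{"gripper":70,"travel":[0,0,-0.03],"twist":0},{"gripper":70,"travel":[0,0,-0.035],"twist":0},{"gripper":70,"travel":[-0.02,0,-0.03],"twist":0},{"gripper":70,"travel":[-0.03,0,0],"twist":0}]'
python3 -m handwheel '[{"gripper":70,"travel":[-0.03,0,0],"twist":0},{"gripper":70,"travel":[0,0,0],"twist":0},{"gripper":70,"travel":[0,0,0],"twist":0},{"gripper":70,"travel":[0,0,0],"twist":0}]'
python3 - <<'E'
from h import *
np.set_printoptions(precision=1,suppress=True)
go(476.1,-94.7,123,23.7)
fs={c:grab(c) for c in('scene','side','wrist')}
u=np.array([.916,.402,0])
for l in(0,.005,.018):
    Q=np.array([504,-82.5,60])+(65+l*1000)*(np.sin(.45)*u+[0,0,np.cos(.45)]);print(l,Q,[proj(fs[c],Q)[0] for c in fs])
rs=[]
for c in fs:
    for d in env.pinpoint(c,'collar_grip')[:1]: print(c,d['confidence'],d['uv']);rs.append(ray(fs[c],d['uv']))
if len(rs)>1: print(*tri(rs))
a,b,w=[fs[c]['frame'] for c in('scene','side','wrist')]
print(proj(fs['wrist'],[504,-82.5,60]))
z=lambda i,x,y,n:cv2.resize(i[y:y+n,x:x+n],(266,266),interpolation=cv2.INTER_CUBIC)
c=np.hstack([z(a,250,175,110),z(b,300,205,110),z(w,230,100,180)])
cv2.imwrite('pics/c3.png',cv2.resize(c,None,fx=1,fy=1)[:,:,::-1])
E
```

```text
time_s: 27.88
ee_pos: [534.1, -68.5, 297.1]
ee_rot: [180.0, -0.0, 23.7]
force: [0.8, 0.1, -0.6]
gripper_width: 59.8
time_s: 28.3
ee_pos: [490.5, -88.7, 418.0]
ee_rot: [179.6, -0.7, 23.9]
force: [0.4, -1.0, 0.2]
gripper_width: 63.9
time_s: 28.63
ee_pos: [461.0, -100.8, 412.2]
ee_rot: [180.0, -0.1, 23.7]
force: [-0.2, -0.1, -0.6]
gripper_width: 64.2
t 28.6333 pos [ 461.  -100.8  412.2] rot [180.   -0.1  23.7] F [-0.2 -0.1 -0.6] w 64.2
shift now-axes [0.  0.  0.1] shift after-twist axes [0.  0.  0.1] twist 0.0004
0 [529.9 -71.1 118.5] [array([296.4, 218.7]), array([343. , 230.1]), array([321.9, 146.6])]
0.005 [531.9 -70.3 123. ] [array([295.9, 217.3]), array([341.9, 227.8]), array([321.9, 143.7])]
0.018 [537.1 -68.  134.7] [array([294.5, 213.6]), array([339.2, 221.9]), array([322. , 135.6])]
scene 0.73 [298.0, 217.7]
side 0.83 [340.2, 230.2]
wrist 0.18 [320.7, 170.9]
[522.9 -71.2 120.5] [np.float64(2.636027187873732), np.float64(10.380440757677153), np.float64(11.757389708355047)]
[[321.8 176.3]]
```

View pics/c3.png

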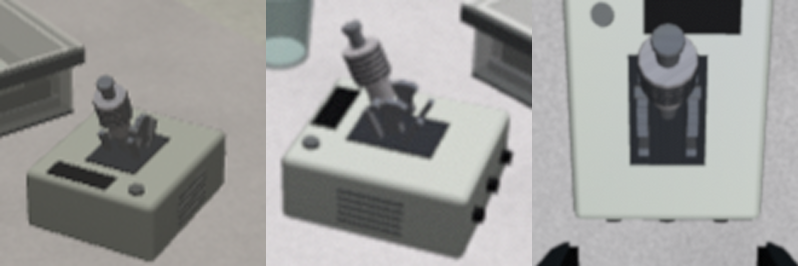

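Lever leans to the display side with the tip standing well clear of the collar. Numeric check of angle and collar seating next.

Run:
```python
from h import *
np.set_printoptions(precision=1,suppress=True)
fs={c:grab(c) for c in('scene','side')}
print('seen scene tip~(293,208) collar (298,217.7); side tip~(334,215) collar (340.2,230.2)')
u=np.array([.916,.402,0]);P=np.array([504,-82.5,60])
for th in(.45,.40,.33):
    D=np.sin(th)*u+[0,0,np.cos(th)]
    print(th,[(c,proj(fs[c],[P+65*D,P+70*D,P+99*D]).tolist()) for c in fs])
rs=[];
for c in fs:
    for d in env.pinpoint(c,'collar_grip')[:1]: rs.append(ray(fs[c],d['uv']))
p,e=tri(rs);print(p,e,np.linalg.norm(p-P),np.arctan2((p-P)@u,p[2]-60))
z=lambda i,x,y,n:cv2.resize(i[y:y+n,x:x+n],(400,400),interpolation=cv2.INTER_CUBIC)
s0=cv2.imread('pics/side0.png')
cv2.imwrite('pics/c4.png',np.hstack([z(fs['side']['frame'][:,:,::-1],312,205,60),z(s0,340,205,60)]))
```

```text
seen scene tip~(293,208) collar (298,217.7); side tip~(334,215) collar (340.2,230.2)
0.45 [('scene', [[296.37281772053836, 218.73068290283956], [295.8510902784775, 217.31167119517937], [292.7595171594221, 208.9029090639864]]), ('side', [[343.0066523953895, 230.10237799795263], [341.9425138706539, 227.82390311704887], [335.6946052611789, 214.44896023912133]])]
0.4 [('scene', [[297.04799126079115, 217.57051585211232], [296.5810932307151, 216.06031745522102], [293.8163016723504, 207.1172337945793]]), ('side', [[344.5211768952794, 229.79340476786754], [343.5747191836665, 227.48638371228327], [338.01252604015644, 213.931471611367]])]
0.33 [('scene', [[298.01533687359904, 216.03391330138274], [297.6267987764664, 214.40375818030222], [295.32842536613026, 204.76027196315098]]), ('side', [[346.700659860079, 229.4852737679193], [345.92444898798954, 227.14823212727458], [341.35693115614174, 213.40002933850076]])]
[530.5 -62.9 121.2] [np.float64(2.2740401622379753), np.float64(2.2740401622380375)] 69.53665867412553 0.4835011598126191
```

View pics/c4.png

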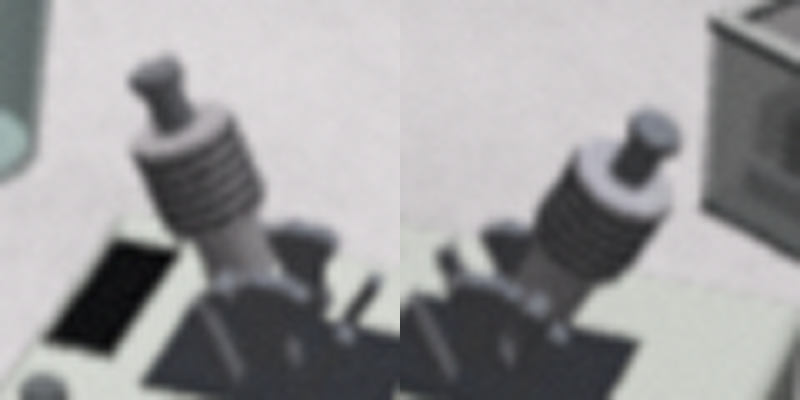

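The lever tip at (335.6,215.5) and collar at (342,231) match the predictions for fully ON with the collar down: (335.7,214.4) and (343,230.1). The arm is clear, so I'm handing in.

Run:
```python
from h import *
f={c:grab(c) for c in('scene','side')};rs=[]
for c in f:
    for d in env.pinpoint(c,'lid_center')[:1]: rs.append(ray(f[c],d['uv']))
if len(rs)>1: print('lid',tri(rs))
print(env.state()['time_s'],env.job_done())
```

```text
lid (array([ 507.96482972, -344.00545121,   89.34442253]), [np.float64(1.5639722261297895), np.float64(1.5639722261298876)])
the job is handed in; nothing more can be done
29.3333 None
```

The gel run is set up and switched on, and I handed the job in at 29.3 s. No verdict came back.

- **Cassette:** I lowered the white cassette onto the platform and left the turquoise look-alike alone. The last look put it within about 1 mm of the tank's middle and about 0.5° off its long axis.
- **Lid:** I lowered it onto the tank until it touched, then released it. The picture showed it level on the rim all round. Its centre measured 87 mm and then 89 mm above the bench, against 88 mm when fully on.
- **Toggle:** With the lid on, I lifted the collar, swung the lever over to the display side and let go. The tip and collar positions in the side picture match ON with the collar down, to about 1–2 pixels.

**Checks that disagreed:**
- Triangulating the collar gave 69.5 mm from the pivot instead of 65 mm, with a 2 mm ray error. I trusted the pictures over that.
- The lid's position read about 5 mm apart between two looks, which I put down to camera error.
- I gripped both handles a few millimetres higher than planned, and neither slipped visibly.
- I did not re-measure the bottle, tip box and beaker at the end. The arm never went near them.

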